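Match spacer blocks to a pattern with the bench caliper

TASK

Check the brass pattern block in the bench caliper: lay it flat on the bed with its width between the jaws, slide the jaw gently shut by its orange grip until it presses the block square against the fixed anvil, then draw the jaw back wide open (well over 60 mm). Put the pattern and all steel spacer blocks of the pattern's width in the green tray and all steel blocks of the other width in the blue tray, every block down on the tray's floor and none on top of another. Leave the other tools on the table alone.

Things in the scene. Friction and masses are not known exactly. Their poses are not given: they have to be found in the camera images.
- gauge: Bench caliper, fixed to the table: steel bed 44 mm wide (x), 220 mm long (y), top 20 mm above the table, with a fixed blue anvil at its -y end and a sliding blue jaw. Origin: centre of the bed, at table height; y runs along the slide from anvil to jaw, z up. Thin feet at both ends (14 mm high) reach 55 mm out to each side; else the room beside the bed is free.
- anvil_face (a point): Middle of the anvil's measuring face (which looks to +y), at the height of the bed top; axes as the gauge's. Anvil and jaw are 30 mm wide (x) and rise 36 mm above the bed.
- jaw (a joint): Opening of the caliper: gap in m between the faces of anvil and sliding jaw, 0 shut to 0.095 fully open. Stays where it is left; about 1.5 N of sliding friction.
- jaw_handle (a point): Middle of the orange upright grip on the sliding jaw: 16 mm along the slide, 26 mm across it, top 69 mm above the table, this point 54 mm above it; below it is the carriage, 34 mm wide, top 35 mm above the table. It lies 66 mm behind the jaw's face, with 42 mm of free room to the jaw's back. Axes as the gauge's.
- green_tray_in (a point): Centre of the inner floor of the open green steel tray (fixed to the table; floor 5 mm above the table). Inside 240 mm along its x and 130 mm along its y, walls 5 mm thick, rims 28 mm above the table. The green and blue trays may swap sides.
- blue_tray_in (a point): Centre of the inner floor of the open blue steel tray (fixed to the table; floor 5 mm above the table). Inside 240 mm along its x and 130 mm along its y, walls 5 mm thick, rims 28 mm above the table. The green and blue trays may swap sides.
- pattern_narrow: Brass pattern block, the narrow one: 56 mm long (x), 30 mm wide (y), 26 mm thick (z), two dark bores in its top, about 330 g. Origin at its centre. In each run only one of the two patterns is there.
- narrow1: Bright steel spacer block, narrow: 56 mm long (x), 30 mm wide (y), 26 mm thick (z), two dark bores, about 330 g. Origin at its centre. May be absent.
- narrow2: Bright steel spacer block, narrow: 56 mm long (x), 30 mm wide (y), 26 mm thick (z), two dark bores, about 330 g. Origin at its centre. May be absent.
- narrow3: Bright steel spacer block, narrow: 56 mm long (x), 30 mm wide (y), 26 mm thick (z), two dark bores, about 330 g. Origin at its centre. May be absent.
- pattern_wide: Brass pattern block, the wide one: 56 mm long (x), 42 mm wide (y), 26 mm thick (z), two dark bores in its top, about 460 g. Origin at its centre. In each run only one of the two patterns is there.
- wide1: Bright steel spacer block, wide: 56 mm long (x), 42 mm wide (y), 26 mm thick (z), two dark bores, about 460 g. Origin at its centre. May be absent.
- wide2: Bright steel spacer block, wide: 56 mm long (x), 42 mm wide (y), 26 mm thick (z), two dark bores, about 460 g. Origin at its centre. May be absent.
- wide3: Bright steel spacer block, wide: 56 mm long (x), 42 mm wide (y), 26 mm thick (z), two dark bores, about 460 g. Origin at its centre. May be absent.
- hammer: Hammer lying beyond the caliper. To be left alone; origin at its underside.
- wrench: Wrench lying near the robot, left. To be left alone; origin at its underside.
- screwdriver: Screwdriver lying near the robot, right. To be left alone; origin at its underside.
- tape: Yellow tape measure, 62 x 34 x 58 mm, beyond the caliper. To be left alone; origin at its underside.
- square: Steel try square, lying beyond the caliper. To be left alone; origin at its underside.
- nut: Loose hexagon nut, 34 mm across, 14 mm high. To be left alone; origin at its underside.
There are look-alikes about, which are no part of the job. Leave any red or turquoise look-alike of the pattern_narrow alone.

How it is judged:
By the outcome, as a careful person would: the job done as asked, in the order asked, and still so for the second after the job is handed in, with the robot touching nothing.
Of pattern_narrow, pattern_wide only 1 to 1 are there at a start; the rules pass over those that are not, and their reading is None.
Of narrow1, narrow2, narrow3 only 2 to 3 are there at a start; the rules pass over those that are not, and their reading is None.
Of wide1, wide2, wide3 only 2 to 3 are there at a start; the rules pass over those that are not, and their reading is None.
At some moment in a run one of narrow1, narrow2, narrow3, wide1, wide2, wide3 may be knocked a few centimetres aside while the robot is not near it.
Once in a run the grip may slacken for a moment while it holds something.
It also fails if it takes over 210 s, if anything falls off the work surface, if the arm or the gripper's body presses on something with over 40 N, if the wrist force passes 120 N, or if a joint passes its speed limit or range.

ROBOT

A 7-joint arm with a two-finger parallel gripper is mounted at the origin on the work surface. World frame = base frame: x ahead of the robot, y to its left, z up, the work surface at z = 0. Lengths are in m, angles in rad, forces in N, time in s.
With the tool pointing down it reaches from about 0.4 to 0.85 m from the base axis. Payload 10.4 kg.
Tool frame: the origin (TCP) lies at the very end of the fingers, on their centre line; the grasp point (between the pads) lies 19 mm behind it; z points along the fingers, y is the line along which they close (so a half turn about z gives the same grasp; the last joint's range is limited). The gripper opens to 85 mm and grips with 20 to 120 N. Pads are 22 mm wide; open, the fingers measure 114 mm over their backs; the gripper's body (76 mm by 85 mm) begins 54 mm behind the grasp point. The pads swing forward as they close: fully open they stand 13 mm farther back than shut.
Start: joints at [1.233, 0.332, -0.065, 1.46, 0.022, 1.35, -0.088], TCP at [0.194, -0.594, 0.231] pointing down, gripper open.
Joint ranges: [-2.6, 2.6], [-0.5, 2.12], [-1.47, 1.34], [0.16, 2.42], [-1.27, 4.41], [0.06, 2.06], [-2.6, 2.6]. Speed limits (rad/s): [2.22, 2.22, 2.79, 2.79, 3.14, 3.14, 3.14].

INTERFACE

Orientations are given as a unit quaternion [x, y, z, w].
In Python, from station import ctrl gives the robot as it stands.
- The arm moves only by the tool carry_out, never from a script. Its argument "increments" is a list that holds one entry, the list of rows, each a list of 7 numbers: the shift along the world's x, y, z in mm, then the turn, a rotation vector about the world's x, y, z in rad, then the finger opening in mm, from 0 to 85.4. A call has 1 to 10 rows; each row is the pose to reach, as a shift and turn from the pose commanded when the call began; what a row does not reach only later rows make up. A row lasts 1/12 s, in which the tool goes at most 41.7 mm and 7.16 degrees, less where a joint would pass 70% of its speed; a pose out of reach is approached as far as the arm can. A call with a gripper value outside its range is refused whole. The fingers move at their own pace and stop on an object; "force" is the grip in N (left out, the last holds). Time passes only in rows, so rows that repeat a pose let the fingers close. It gives the time, the measured TCP pose, the force, the opening and the grip force at its end, in the units of the state.
- ctrl.state(): the state, without advancing time (a new reading comes with each control period).
- ctrl.capture(name): name is "side" or "top"; returns a dict with "frame" (420x560x3 uint8, blue, green, red), "range_z" (420x560 float32, m along the optical axis (not along the pixel's ray), 0 where there is no reading), "intrinsics" (3x3 intrinsics, pixels), "view" (4x4, takes a point from world to camera coordinates). Camera axes: x right, y up, looking along -z (the intrinsics and any distortion apply to the point x, -y, -z); pixel columns grow to the right and rows downward; lengths in m; the calibration is good to about 2 mm. A picture is of the moment at which its call begins.
- ctrl.hand_in(): hands the job in; it is judged then, once.
The state is a dict: "t": time; "qpos": joint angles; "joint_velocities": joint speeds; "tau": joint torques, N m; "ee_pos": TCP position; "eef_rot": TCP orientation; "force": force on the tool from outside, world axes, zero at the start; "wrist_torque": the same for the moment, N m; "width": opening from 0.0 (shut) to 1.0 (fully open); "grip_force": force on a finger pad.
Only numpy, scipy, OpenCV 4.12 (cv2) and the standard library are available. Lean on these libraries where they do the work, as an engineer would, in place of code of your own. Each camera call takes 0.05 s, during which the arm holds its last target. There are 200 camera calls.

## Working session

There is one attempt and no reset: what is moved stays moved. The work goes in short steps, Python scripts to look and compute and a tool call to move; the robot and the scene stay as the last step left them, time stands still between calls to the robot, and variables do not carry over. Pictures are saved under pics/ and viewed, at most 14 in all, crops included, and the job is handed in when it is done.

Besides the shell and the picture viewer there is one more tool, called in YAML: its name, and indented under it one key for each argument. carry_out: Moves the arm, as the interface text tells. Its arguments: {"type":"object","properties":{"increments":{"type":"array"},"force":{"type":"number"}},"required":["increments"]}

```bash
mkdir -p pics; ls; python3 - <<'E'
from station import ctrl
import cv2,numpy as np
print({k:np.round(v,3) for k,v in ctrl.state().items()})
for n in ("top","side"):
    c=ctrl.capture(n); cv2.imwrite(f"pics/{n}0.png",c["frame"]); np.savez(f"{n}0.npz",**c)
    print(n,c["intrinsics"],np.round(c["view"],3), [k for k in c])
E
```

```text
pics
{'t': np.float64(0.0), 'qpos': array([ 1.233,  0.333, -0.065,  1.461,  0.022,  1.35 , -0.088]), 'joint_velocities': array([ 0.   ,  0.001, -0.002, -0.001,  0.   ,  0.   ,  0.001]), 'tau': array([ 0.0000e+00, -6.2544e+01,  4.9000e-02, -3.9161e+01,  1.6000e-02,
        1.0000e-02,  0.0000e+00]), 'ee_pos': array([ 0.193, -0.594,  0.231]), 'eef_rot': array([ 0.988,  0.157, -0.   , -0.001]), 'force': array([ 0.041, -0.108, -0.021]), 'wrist_torque': array([-0.005,  0.052, -0.008]), 'grip_force': np.float64(0.0), 'width': np.float64(0.999)}
top [[499.87278371   0.         282.96592034]
 [  0.         499.87278371 219.20781471]
 [  0.           0.           1.        ]] [[-0.004 -1.    -0.029  0.023]
 [ 0.995 -0.007  0.1   -0.543]
 [-0.1   -0.028  0.995 -1.125]
 [ 0.     0.     0.     1.   ]] ['frame', 'range_z', 'intrinsics', 'view']
side [[455.58755952   0.         277.44364615]
 [  0.         455.58755952 217.26310789]
 [  0.           0.           1.        ]] [[ 0.997 -0.068 -0.022 -0.529]
 [ 0.054  0.512  0.857 -0.089]
 [-0.047 -0.856  0.515 -1.162]
 [ 0.     0.     0.     1.   ]] ['frame', 'range_z', 'intrinsics', 'view']
```

View pics/top0.png

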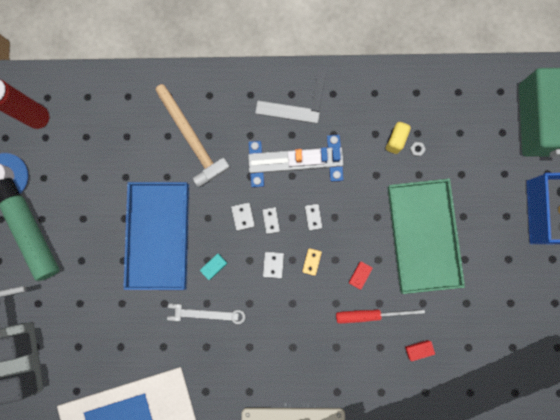

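View pics/side0.png

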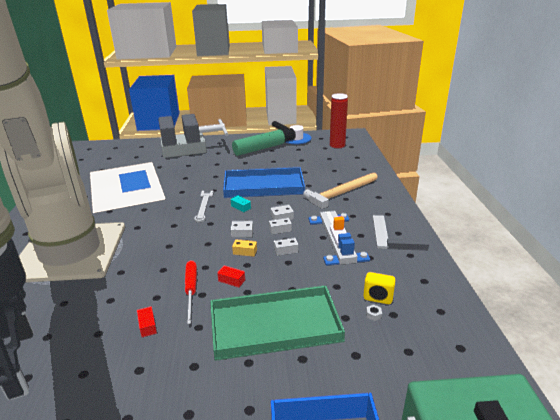

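The top view shows the bench from above, with +x up and +y to the left. The caliper is near (295,158) with the anvil at the right and the jaw nearly shut. Steel blocks are at (243,216), (271,220), (314,217) and (273,265), and the brass pattern is at (312,262). The blue tray is at (157,236) and the green tray at (426,236). The side view agrees, with the brass at (244,247), and there are red and turquoise look-alikes.

```bash
cat > h.py <<'E'
import cv2,numpy as np
from station import ctrl
def cap(n="top"): return ctrl.capture(n)
def world(c):
    K=c["intrinsics"];d=c["range_z"];v,u=np.mgrid[:d.shape[0],:d.shape[1]]
    P=np.stack([(u-K[0,2])/K[0,0]*d,-(v-K[1,2])/K[1,1]*d,-d,np.ones_like(d)],-1)
    return (P@np.linalg.inv(c["view"]).T)[...,:3]
def plane(c,uv,z):
    """cast pixel rays onto the plane at height z"""
    K=c["intrinsics"];uv=np.asarray(uv,float).reshape(-1,2);T=np.linalg.inv(c["view"])
    r=np.c_[(uv[:,0]-K[0,2])/K[0,0],-(uv[:,1]-K[1,2])/K[1,1],-np.ones(len(uv))]@T[:3,:3].T
    o=T[:3,3]; return o+r*((z-o[2])/r[:,2])[:,None]
def masks(c):
    h,s,v=cv2.split(cv2.cvtColor(c["frame"],cv2.COLOR_BGR2HSV))
    return dict(steel=(s<45)&(v>140),brass=(h>12)&(h<28)&(s>90)&(v>120),blue=(h>100)&(h<120)&(s>120)&(v>60),
      green=(h>55)&(h<85)&(s>80)&(v>50),orange=(h>5)&(h<14)&(s>150)&(v>150))
def blobs(c,m,zlo,zhi,amin=40,box=(.25,.8,-.45,.45)):
    W=world(c);k=m&(W[...,2]>zlo)&(W[...,2]<zhi)&(W[...,0]>box[0])&(W[...,0]<box[1])&(abs(W[...,1])<box[3])
    k=cv2.morphologyEx(k.astype(np.uint8),cv2.MORPH_CLOSE,np.ones((5,5)))
    n,L,st,ce=cv2.connectedComponentsWithStats(k)
    out=[]
    for i in range(1,n):
        if st[i,4]<amin: continue
        cs,_=cv2.findContours((L==i).astype(np.uint8),cv2.RETR_EXTERNAL,cv2.CHAIN_APPROX_NONE)
        zz=np.median(W[...,2][(L==i)&m])
        p=plane(c,cs[0].reshape(-1,2),zz)[:,:2]*1000
        (x,y),(a,b),t=cv2.minAreaRect(p.astype(np.float32))
        if a<b: a,b,t=b,a,t+90
        out.append((ce[i].round(),np.round([x,y,zz*1000,a+2,b+2,(t+90)%180-90],1)))  # t: long-axis angle from world x, deg
    return out
def show(kinds,c=None):
    c=c or cap(); M=masks(c)
    for k,lo,hi,a in kinds:
        for ce,r in blobs(c,M[k],lo,hi,a): print(k,ce,*r)
    return c
E
python3 - <<'E'
from h import *
show([("steel",.012,.045,40),("brass",.012,.045,40),("blue",.01,.07,20),("green",.015,.04,100),("orange",.04,.09,8)])
E
```

```text
steel [288. 160.] 696.7 -7.0 20.4 221.1 71.8 -86.2
steel [417. 149.] 708.1 -296.0 14.1 30.9 30.1 -45.4
steel [210. 172.] 657.1 192.0 24.5 89.7 30.8 -57.2
steel [242. 217.] 550.5 114.8 24.9 59.0 44.7 12.8
steel [313. 217.] 548.1 -48.3 25.1 58.4 31.6 8.9
steel [270. 221.] 540.5 50.0 25.0 58.6 31.9 9.8
steel [273. 265.] 438.8 44.7 25.0 57.6 44.3 -4.6
steel [403. 313.] 328.4 -249.2 14.7 97.3 8.0 -86.3
brass [392. 150.] 703.4 -235.1 32.3 36.1 16.5 69.1
brass [311. 262.] 445.4 -43.7 25.1 57.5 31.8 -15.8
blue [336. 152.] 693.5 -99.6 54.2 39.1 20.2 -0.6
blue [324. 154.] 688.9 -74.5 55.1 29.8 11.1 -0.7
blue [332. 171.] 659.8 -95.4 7.8 29.2 16.9 -38.1
blue [155. 233.] 507.7 316.5 23.8 249.0 146.2 -0.5
green [427. 234.] 504.0 -304.2 25.5 248.5 143.5 5.7
```

```bash
python3 - <<'E'
from h import *
c=dict(np.load("top0.npz"))
r=c["frame"][120:200,230:360]; cv2.imwrite("pics/cal.png",cv2.resize(r,None,fx=6,fy=6,interpolation=cv2.INTER_CUBIC))
W=world(c);h=cv2.cvtColor(c["frame"],cv2.COLOR_BGR2HSV)
print(h[155,295:302],W[155,290:345:2,2].round(3))
z=W[...,2]
for nm,k in (("bed",(abs(z-.02)<.003)),("high",(z>.048)&(z<.06)),("grip",(z>.062)&(z<.075)),("carr",(z>.03)&(z<.04))):
    k=k&(W[...,0]>.62)&(W[...,0]<.76)&(W[...,1]>-.13)&(W[...,1]<.13)
    n,L,st,ce=cv2.connectedComponentsWithStats(k.astype(np.uint8))
    for i in range(1,n):
        if st[i,4]<15: continue
        p=W[L==i][:,:2]*1000
        (x,y),(a,b),t=cv2.minAreaRect(p.astype(np.float32)); 
        u=np.linalg.svd(p-p.mean(0))[2][0]
        print(nm,st[i,4],p.mean(0).round(1),p.min(0).round(1),p.max(0).round(1),"rect",round(x,1),round(y,1),round(a,1),round(b,1),round(t,1),"axis",u.round(3))
E
```

```text
[[  8  77 215]
 [ 14 146 241]
 [ 15 147 255]
 [ 15 148 255]
 [ 15 147 255]
 [ 15 148 254]
 [ 12 113 247]] [ 0.037  0.031  0.038  0.071  0.068  0.069  0.032  0.032  0.035  0.032
  0.033  0.032  0.036  0.036  0.037  0.05   0.058  0.055  0.056  0.024
  0.02   0.055  0.054  0.055  0.06   0.019 -0.001 -0.002]
bed 759 [679.2  26.4] [ 655.9 -118.3] [711.7 102.3] rect 684.5 -7.8 44.7 219.0 3.8 axis [0.001 1.   ]
high 109 [ 690.3 -101. ] [ 675.6 -111. ] [705.7 -92.6] rect 691.0 -101.4 30.1 18.0 3.0 axis [-0.997 -0.072]
high 95 [688.7 -73.1] [673.9 -81.5] [703.5 -65.3] rect 688.7 -73.4 29.6 16.1 0.4 axis [-0.993 -0.115]
grip 80 [684.5 -15.4] [671.7 -22.2] [698.3  -8.5] rect 685.0 -15.3 13.5 26.7 89.6 axis [-0.999  0.05 ]
carr 390 [684.6 -31.3] [666.4 -80. ] [704.2  10.1] rect 686.0 -34.8 34.3 88.7 3.9 axis [-0.054  0.999]
```

View pics/cal.png

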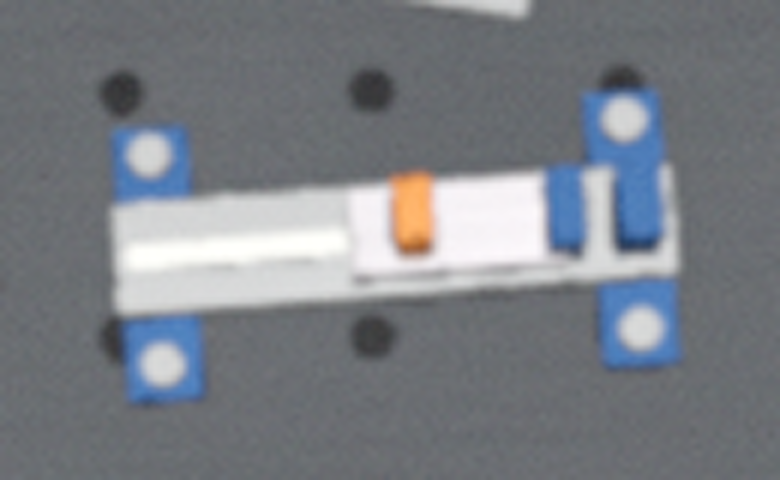

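The crop shows the bed at (115..680, 170..310), the orange grip at (412,212), the jaw at (565,208) and the anvil at (638,205), so the jaw is nearly shut. I take the gauge yaw as 3.8°, the handle as (685,-15) and the anvil face at y≈-93 (world mm). I'll open the jaw first.

carry_out:
  increments:
    - [[492,579,-71,0,0,-0.25,45],[492,579,-71,0,0,-0.25,45],[492,579,-71,0,0,-0.25,45],[492,579,-71,0,0,-0.25,45],[492,579,-71,0,0,-0.25,45],[492,579,-71,0,0,-0.25,45],[492,579,-71,0,0,-0.25,45],[492,579,-71,0,0,-0.25,45],[492,579,-71,0,0,-0.25,45],[492,579,-71,0,0,-0.25,45]]
  force: 30

```text
t: 0.98
ee_pos: [0.4617, -0.278, 0.1926]
eef_rot: [0.999, 0.032, 0.0, 0.0]
force: [0.4, -0.9, 0.8]
width: 0.527
grip_force: 0.0
```

carry_out:
  increments:
    - [[223,263,-52,0,0,0,45],[223,263,-52,0,0,0,45],[223,263,-52,0,0,0,45],[223,263,-52,0,0,0,45],[223,263,-52,0,0,0,45],[223,263,-52,0,0,0,45],[223,263,-52,0,0,0,45],[223,263,-52,0,0,0,45],[223,263,-52,0,0,0,45],[223,263,-52,0,0,0,45]]

```text
t: 1.82
ee_pos: [0.6847, -0.0108, 0.1389]
eef_rot: [0.999, 0.036, -0.001, -0.002]
force: [0.3, -0.2, -0.5]
width: 0.525
grip_force: 0.0
```

carry_out:
  increments:
    - [[0,-2,-40,0,0,0,45],[0,-2,-75,0,0,0,45],[0,-2,-97,0,0,0,45],[0,-2,-97,0,0,0,45],[0,-2,-97,0,0,0,10],[0,-2,-97,0,0,0,10],[0,-2,-97,0,0,0,10],[0,-2,-97,0,0,0,10],[0,-2,-97,0,0,0,10],[0,-2,-97,0,0,0,10]]

```text
t: 2.65
ee_pos: [0.6851, -0.0188, 0.0463]
eef_rot: [0.999, 0.032, 0.002, 0.0]
force: [-2.5, -0.8, 6.9]
width: 0.18
grip_force: 33.5
```

carry_out:
  increments:
    - [[-1,15,0,0,0,0,10],[-2,30,0,0,0,0,10],[-3,45,0,0,0,0,10],[-4,60,0,0,0,0,10],[-5,72,0,0,0,0,10],[-5,80,0,0,0,0,10],[-5,80,0,0,0,0,10],[-5,80,0,0,0,0,40],[-5,80,0,0,0,0,40],[-5,80,0,0,0,0,40]]

```text
t: 3.48
ee_pos: [0.6793, 0.0608, 0.0443]
eef_rot: [0.999, 0.032, 0.0, 0.0]
force: [0.1, -0.0, -0.3]
width: 0.466
grip_force: 0.0
```

carry_out:
  increments:
    - [[0,0,40,0,0,0,45],[0,0,80,0,0,0,45],[-20,-20,140,0,0,0,45],[-100,-60,140,0,0,0,80],[-100,-60,140,0,0,0,80],[-100,-60,140,0,0,0,80],[-100,-60,140,0,0,0,80]]

```text
t: 4.07
ee_pos: [0.577, -0.0023, 0.1856]
eef_rot: [1.0, 0.03, 0.001, 0.001]
force: [0.8, 0.2, 0.1]
width: 0.936
grip_force: 0.0
```

```bash
python3 - <<'E'
from h import *
c=show([("steel",.015,.035,40),("brass",.015,.035,40)])
W=world(c);z=W[...,2]
for nm,k in (("high",(z>.048)&(z<.06)),("grip",(z>.062)&(z<.075))):
    k=k&(W[...,0]>.62)&(W[...,0]<.76)&(W[...,1]>-.13)&(W[...,1]<.13)
    n,L,st,ce=cv2.connectedComponentsWithStats(k.astype(np.uint8))
    for i in range(1,n):
        if st[i,4]<15: continue
        p=W[L==i][:,:2]*1000
        print(nm,st[i,4],p.mean(0).round(1),p.min(0).round(1),p.max(0).round(1))
print({k:np.round(v,3) for k,v in ctrl.state().items()})
E
```

```text
steel [334. 158.] 690.6 -102.0 19.6 45.7 32.3 3.8
steel [210. 172.] 656.8 191.3 24.7 89.0 28.1 -57.5
steel [242. 216.] 550.9 114.8 25.1 58.2 44.2 12.8
steel [266. 266.] 440.7 58.5 25.4 56.8 18.0 -0.0
steel [403. 313.] 328.3 -250.2 15.2 95.0 7.4 -86.3
high 107 [ 690.3 -100.8] [ 675.1 -110.9] [706.1 -92.7]
{'t': np.float64(4.117), 'qpos': array([ 0.316,  0.296, -0.472,  1.632,  0.142,  1.245, -1.693]), 'joint_velocities': array([-0.034,  0.055, -0.012, -0.04 ,  0.009, -0.008, -0.015]), 'tau': array([  1.313, -57.687,  -4.098, -36.589,  -0.108,   0.258,   0.301]), 'ee_pos': array([ 0.578, -0.001,  0.185]), 'eef_rot': array([1.   , 0.031, 0.001, 0.001]), 'force': array([ 0.06 , -0.009,  0.319]), 'wrist_torque': array([-0.013, -0.034,  0.008]), 'grip_force': np.float64(0.0), 'width': np.float64(0.939)}
```

carry_out:
  increments:
    - [[-132,-43,-75,0,0,1.232,80],[-132,-43,-75,0,0,1.232,80],[-132,-43,-75,0,0,1.232,80],[-132,-43,-75,0,0,1.232,80],[-132,-43,-75,0,0,1.232,80],[-132,-43,-75,0,0,1.232,80],[-132,-43,-75,0,0,1.232,80],[-132,-43,-75,0,0,1.232,80],[-132,-43,-75,0,0,1.232,80],[-132,-43,-75,0,0,1.232,80]]

```text
t: 4.95
ee_pos: [0.4476, -0.0412, 0.1087]
eef_rot: [0.795, 0.607, 0.0, -0.0]
force: [-0.3, 1.4, 0.7]
width: 0.938
grip_force: 0.0
```

carry_out:
  increments:
    - [[-2,-2,-40,0,0,0,82],[-2,-2,-75,0,0,0,82],[-2,-2,-95,0,0,0,82],[-2,-2,-105,0,0,0,82],[-2,-2,-105,0,0,0,82],[-2,-2,-105,0,0,0,40],[-2,-2,-105,0,0,0,40],[-2,-2,-105,0,0,0,40],[-2,-2,-105,0,0,0,40],[-2,-2,-105,0,0,0,40]]
  force: 60

```text
t: 5.78
ee_pos: [0.4464, -0.0437, 0.0055]
eef_rot: [0.797, 0.604, 0.001, 0.001]
force: [-0.4, 1.5, 6.5]
width: 0.643
grip_force: 64.4
```

carry_out:
  increments:
    - [[0,0,40,0,0,0,40],[0,0,80,0,0,0.1,40],[60,-8,100,0,0,0.339,40],[242,-31,100,0,0,0.339,40],[242,-31,100,0,0,0.339,40],[242,-31,100,0,0,0.339,40],[242,-31,100,0,0,0.339,40],[242,-31,100,0,0,0.339,40],[242,-31,100,0,0,0.339,40],[242,-31,100,0,0,0.339,40]]

```text
t: 6.62
ee_pos: [0.6879, -0.0747, 0.1032]
eef_rot: [0.684, 0.73, 0.0, -0.001]
force: [-0.3, 0.3, -3.3]
width: 0.637
grip_force: 66.2
```

```bash
python3 - <<'E'
from h import *
c=cap("side");cv2.imwrite("pics/s1.png",cv2.resize(c["frame"][150:330,180:460],None,fx=2.8,fy=2.8))
t=cap("top");M=masks(t);W=world(t)
s=ctrl.state();print(np.round(s["ee_pos"],4),np.round(s["eef_rot"],3),s["width"],s["grip_force"],s["force"])
k=masks(c)["brass"]; Ws=world(c)
k&=(Ws[...,2]>.06)&(Ws[...,2]<.16)&(Ws[...,0]>.6)&(Ws[...,0]<.78); p=Ws[k]*1000
print(len(p)); 
if len(p): print(p.min(0),p.max(0),p.mean(0))
E
```

```text
[ 0.6863 -0.0744  0.104 ] [ 0.684  0.73  -0.    -0.   ] 0.6411460621414348 66.24066710472107 [ 0.41749851  0.21364962 -2.45246427]
342
[659.25485736 -94.85048877  62.47121817] [715.98935231  60.34333791 152.65203007] [687.55760519 -82.45581802 114.74172626]
```

View pics/s1.png

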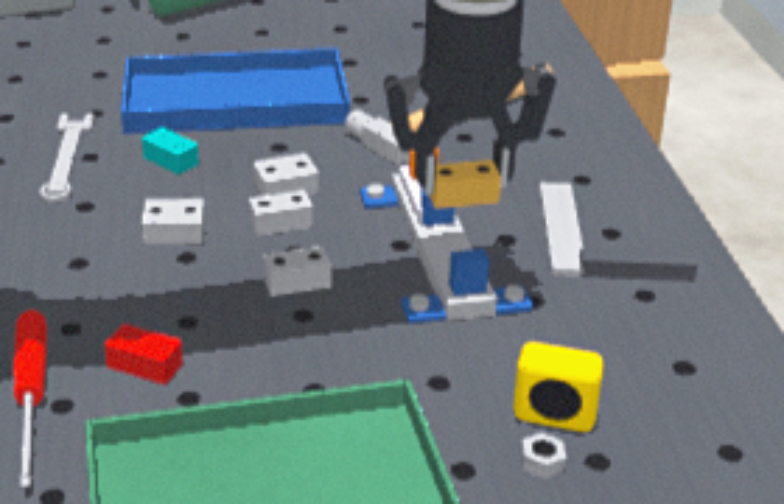

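The side view shows the brass block level in the grip at (467,183), above the bed between the jaw (437,208) and the anvil (468,270). I'll lower it 3 mm further from the anvil.

carry_out:
  increments:
    - [[1,3,-30,0,0,0,40],[1,3,-55,0,0,0,40],[1,3,-70,0,0,0,40],[1,3,-75,0,0,0,40],[1,3,-78,0,0,0,40],[1,3,-78,0,0,0,40],[1,3,-78,0,0,0,40]]

```text
t: 7.3
ee_pos: [0.6887, -0.0718, 0.0275]
eef_rot: [0.684, 0.73, 0.001, 0.001]
force: [0.9, 0.6, -2.7]
width: 0.641
grip_force: 66.2
```

carry_out:
  increments:
    - [[0,0,-2,0,0,0,40],[0,0,-2,0,0,0,40],[0,0,-2,0,0,0,76],[0,0,-2,0,0,0,76],[0,0,-2,0,0,0,76],[0,0,-2,0,0,0,76],[0,0,30,0,0,0,76],[0,0,70,0,0,0,76],[0,0,110,0,0,0,76],[-40,0,110,0,0,0,76]]

```text
t: 8.13
ee_pos: [0.658, -0.0714, 0.1468]
eef_rot: [0.684, 0.729, 0.007, 0.007]
force: [2.1, 0.2, 3.3]
width: 0.891
grip_force: 0.0
```

carry_out:
  increments:
    - [[-12,132,110,0,0,-1.57,45],[-12,132,110,0,0,-1.57,45],[-12,132,110,0,0,-1.57,45],[-12,132,110,0,0,-1.57,45],[-12,132,110,0,0,-1.57,45],[-12,132,110,0,0,-1.57,45],[-12,132,110,0,0,-1.57,45],[-12,132,110,0,0,-1.57,45],[-12,132,110,0,0,-1.57,45],[-12,132,110,0,0,-1.57,45]]

```text
t: 8.97
ee_pos: [0.6358, 0.0604, 0.2458]
eef_rot: [0.982, 0.189, -0.0, 0.0]
force: [0.4, 0.6, -0.6]
width: 0.527
grip_force: 0.0
```

```bash
python3 - <<'E'
from h import *
c=cap("side");cv2.imwrite("pics/s2.png",cv2.resize(c["frame"][150:330,180:460],None,fx=2.8,fy=2.8))
s=ctrl.state();print(np.round(s["ee_pos"],4),np.round(s["eef_rot"],3),s["width"],s["grip_force"],s["force"],s["t"],s["qpos"].round(2))
for ce,r in blobs(c,masks(c)["brass"],.04,.05,15): print(ce,r)
t=show([("brass",.035,.055,30)])
E
```

```text
[0.6358 0.0605 0.2458] [ 0.983  0.184  0.    -0.   ] 0.5314243847543684 0.0 [-0.29136831  0.09847961  0.5284486 ] 9.0167 [ 0.13  0.38 -0.4   1.38  0.15  1.4  -1.47]
[331. 211.] [678.7  57.6  44.9  23.9  17.9  -6.1]
[343. 238.] [686.8 -77.   45.9  59.9  39.9   5.3]
[380. 287.] [ 725.5 -262.2   46.5   61.5   21.   -18.6]
brass [398. 137.] 727.3 -243.8 55.6 66.8 35.7 -20.9
brass [323. 156.] 687.4 -72.3 45.4 59.1 30.3 4.7
```

View pics/s2.png

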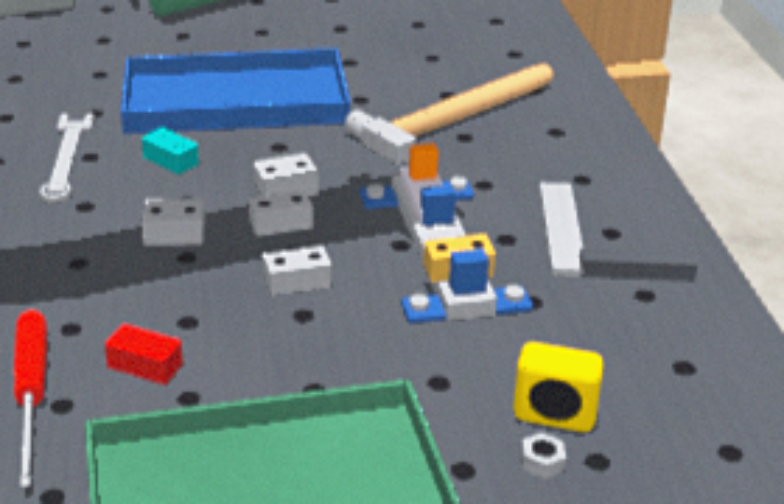

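The brass block lies flat on the bed at (460,258), between the anvil (468,270) and the open jaw (437,207); the grip is at (424,162). I'll take the grip now.

carry_out:
  increments:
    - [[43,0,-80,0,0,-0.3,45],[43,0,-120,0,0,-0.3,45],[43,0,-145,0,0,-0.3,45],[43,0,-145,0,0,-0.3,45],[43,0,-180,0,0,-0.3,45],[43,0,-201,0,0,-0.3,45],[43,0,-201,0,0,-0.3,45],[43,0,-201,0,0,-0.3,10],[43,0,-201,0,0,-0.3,10],[43,0,-201,0,0,-0.3,10]]
  force: 30

```text
t: 9.9
ee_pos: [0.6801, 0.0608, 0.0473]
eef_rot: [0.999, 0.043, 0.002, -0.0]
force: [0.2, 1.8, 0.9]
width: 0.176
grip_force: 30.9
```

carry_out:
  increments:
    - [[0,0,0,0,0,0,10],[0,0,0,0,0,0,10],[0,0,0,0,0,0,10]]

```text
t: 10.15
ee_pos: [0.6801, 0.0608, 0.0472]
eef_rot: [0.999, 0.043, 0.002, -0.0]
force: [-1.3, 1.6, 6.9]
width: 0.181
grip_force: 31.5
```

carry_out:
  increments:
    - [[1,-12,0,0,0,0,10],[1.5,-24,0,0,0,0,10],[2.3,-34,0,0,0,0,10],[2.7,-40,0,0,0,0,10],[3,-44,0,0,0,0,10],[3.2,-47,0,0,0,0,10],[3.3,-50,0,0,0,0,10],[3.3,-50,0,0,0,0,10]]

```text
t: 10.82
ee_pos: [0.6836, 0.0096, 0.0472]
eef_rot: [0.999, 0.043, 0.002, 0.0]
force: [-1.2, -0.0, 7.3]
width: 0.177
grip_force: 31.2
```

carry_out:
  increments:
    - [[0.1,-1,0,0,0,0,10],[0.1,-2,0,0,0,0,10],[0.2,-3,0,0,0,0,10],[0.2,-4,0,0,0,0,10],[0.2,-4,0,0,0,0,10]]

```text
t: 11.23
ee_pos: [0.6838, 0.0068, 0.0472]
eef_rot: [0.999, 0.043, 0.002, -0.0]
force: [-0.9, 1.6, 6.0]
width: 0.181
grip_force: 31.5
```

carry_out:
  increments:
    - [[0.1,-1,0,0,0,0,10],[0.1,-2,0,0,0,0,10],[0.1,-2,0,0,0,0,10]]

```text
t: 11.48
ee_pos: [0.6839, 0.005, 0.0472]
eef_rot: [0.999, 0.043, 0.002, -0.0]
force: [-1.9, 2.5, 6.4]
width: 0.181
grip_force: 31.5
```

carry_out:
  increments:
    - [[0.1,-1,0,0,0,0,10],[0.1,-2,0,0,0,0,10],[0.1,-2,0,0,0,0,10]]

```text
t: 11.73
ee_pos: [0.684, 0.0029, 0.0472]
eef_rot: [0.999, 0.043, 0.002, -0.0]
force: [-1.3, 2.4, 6.5]
width: 0.177
grip_force: 31.5
```

carry_out:
  increments:
    - [[0.1,-1,0,0,0,0,10],[0.1,-1.5,0,0,0,0,10],[0.1,-1.5,0,0,0,0,10]]

```text
t: 11.98
ee_pos: [0.6841, 0.0022, 0.0472]
eef_rot: [0.999, 0.043, 0.002, -0.001]
force: [-1.6, 3.3, 6.2]
width: 0.184
grip_force: 31.7
```

carry_out:
  increments:
    - [[0.1,-1,0,0,0,0,10],[0.1,-1.5,0,0,0,0,10],[0.1,-1.5,0,0,0,0,10]]

```text
t: 12.23
ee_pos: [0.6841, 0.0021, 0.0472]
eef_rot: [0.999, 0.044, 0.002, -0.001]
force: [-1.7, 7.0, 6.6]
width: 0.18
grip_force: 32.2
```

carry_out:
  increments:
    - [[0,-0.6,0,0,0,0,10],[0,-1.2,0,0,0,0,10],[0,-1.2,0,0,0,0,10],[0,-1.2,0,0,0,0,10],[0,-1.2,0,0,0,0,10]]

```text
t: 12.65
ee_pos: [0.6841, 0.0021, 0.0473]
eef_rot: [0.999, 0.044, 0.002, -0.002]
force: [-1.2, 9.2, 6.6]
width: 0.183
grip_force: 32.6
```

```bash
python3 - <<'E'
from h import *
c=cap("side");cv2.imwrite("pics/s3.png",cv2.resize(c["frame"][190:300,280:420],None,fx=5,fy=5,interpolation=cv2.INTER_CUBIC))
E
```

```text
(no output)
```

View pics/s3.png

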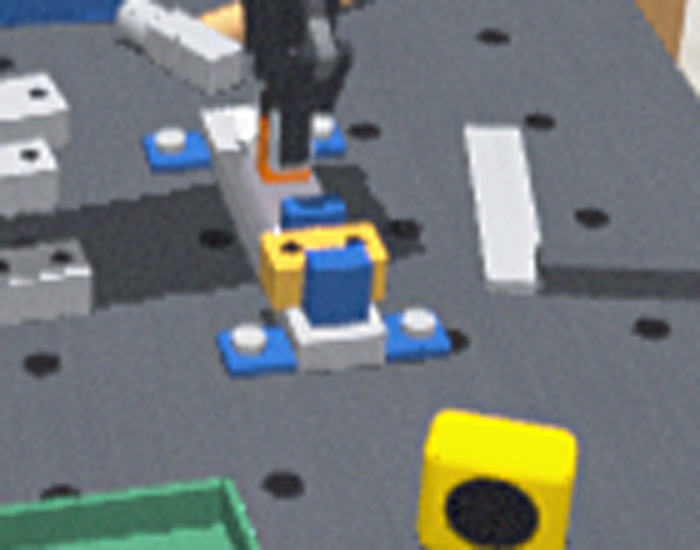

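The block at (323,265) is squeezed square between the anvil (338,285) and the jaw (312,210). Press force is about 8 N and the jaw has stopped moving. Now I'll draw the jaw back.

carry_out:
  increments:
    - [[0,6,0,0,0,0,10],[-1,20,0,0,0,0,10],[-2,35,0,0,0,0,10],[-3,48,0,0,0,0,10],[-3.5,58,0,0,0,0,10],[-4,62,0,0,0,0,10],[-4,62,0,0,0,0,10],[-4,62,0,0,0,0,40],[-4,62,0,0,0,0,40],[-4,62,0,0,0,0,40]]

```text
t: 13.53
ee_pos: [0.679, 0.0597, 0.0451]
eef_rot: [0.999, 0.043, 0.0, 0.0]
force: [-0.4, 0.4, -0.5]
width: 0.469
grip_force: 0.0
```

carry_out:
  increments:
    - [[0,0,40,0,0,0,45],[0,0,80,0,0,0,45],[0,-20,110,0,0,0,45],[8,-131,110,0,0,1.57,80],[8,-131,110,0,0,1.57,80],[8,-131,110,0,0,1.57,80],[8,-131,110,0,0,1.57,80],[8,-131,110,0,0,1.57,80],[8,-131,110,0,0,1.57,80],[8,-131,110,0,0,1.57,80]]

```text
t: 14.37
ee_pos: [0.6867, -0.0716, 0.1547]
eef_rot: [0.886, 0.465, -0.0, 0.0]
force: [0.1, 0.4, 0.2]
width: 0.934
grip_force: 0.0
```

```bash
python3 - <<'E'
from h import *
c=cap("side")
for ce,r in blobs(c,masks(c)["brass"],.04,.05,15): print(ce,r)
c=show([("steel",.015,.035,40)],c)
W=world(c);z=W[...,2];k=(z>.05)&(z<.058)&(W[...,0]>.66)&(W[...,0]<.71)&(W[...,1]>-.13)&(W[...,1]<.02)&masks(c)["blue"]
p=W[k]*1000;print("jaw/anvil y",np.histogram(p[:,1],bins=np.arange(-120,20,8)))
E
```

```text
[331. 212.] [679.   56.3  45.   24.3  14.9   9.6]
[342. 239.] [686.9 -82.2  45.9  58.5  40.2   3.5]
[369. 285.] [ 706.7 -255.9   46.3   25.7   16.1  -30. ]
[390. 289.] [ 747.  -268.7   44.9   23.5   16.7    3.2]
steel [316. 196.] 653.7 183.2 25.2 99.7 39.7 -55.3
steel [281. 217.] 546.4 78.0 25.4 130.2 65.0 82.4
steel [331. 223.] 679.4 39.2 21.2 132.8 70.5 78.9
steel [241. 227.] 437.4 35.6 25.6 61.3 58.1 84.2
steel [287. 246.] 548.7 -52.5 22.6 55.3 45.9 6.9
steel [347. 257.] 690.8 -113.5 19.1 45.6 22.8 7.0
steel [189. 307.] 327.5 -247.9 15.5 96.5 6.2 -84.5
jaw/anvil y (array([ 1, 36, 26,  6,  0,  0,  0,  0,  0,  0,  0,  0,  0,  0, 31, 15,  6]), array([-120, -112, -104,  -96,  -88,  -80,  -72,  -64,  -56,  -48,  -40,
        -32,  -24,  -16,   -8,    0,    8,   16]))
```

carry_out:
  increments:
    - [[2,-6,-30,0,0,0.67,82],[2,-6,-50,0,0,0.67,82],[2,-6,-50,0,0,0.67,82],[2,-6,-50,0,0,0.67,82],[2,-6,-50,0,0,0.67,82],[2,-6,-50,0,0,0.67,82],[2,-6,-50,0,0,0.67,82],[2,-6,-85,0,0,0.67,82],[2,-6,-115,0,0,0.67,82],[2,-6,-129,0,0,0.67,82]]
  force: 60

```text
t: 15.25
ee_pos: [0.6867, -0.0773, 0.0219]
eef_rot: [0.687, 0.727, -0.002, -0.002]
force: [-0.1, 0.4, -1.3]
width: 0.96
grip_force: 0.0
```

carry_out:
  increments:
    - [[0,0,0,0,0,0,82],[0,0,0,0,0,0,40],[0,0,0,0,0,0,40],[0,0,0,0,0,0,40],[0,0,0,0,0,0,40],[0,0,0,0,0,0,40],[0,2,0,0,0,0,40],[0,3,30,0,0,0,40],[0,3,65,0,0,0,40],[0,3,100,0,0,0,40]]

```text
t: 16.08
ee_pos: [0.6882, -0.0738, 0.127]
eef_rot: [0.686, 0.728, -0.0, -0.0]
force: [1.1, -0.6, -1.7]
width: 0.639
grip_force: 65.1
```

carry_out:
  increments:
    - [[-124,-224,0,0,0,0.033,40],[-124,-224,0,0,0,0.033,40],[-124,-224,0,0,0,0.033,40],[-124,-224,0,0,0,0.033,40],[-124,-224,0,0,0,0.033,40],[-124,-224,0,0,0,0.033,40],[-124,-224,-30,0,0,0.033,40],[-124,-224,-65,0,0,0.033,40],[-124,-224,-95,0,0,0.033,40],[-124,-224,-105,0,0,0.033,40]]

```text
t: 16.92
ee_pos: [0.5621, -0.2973, 0.0167]
eef_rot: [0.674, 0.739, -0.001, -0.003]
force: [-0.8, 0.1, -3.1]
width: 0.638
grip_force: 65.0
```

carry_out:
  increments:
    - [[0,0,-5,0,0,0,40],[0,0,-9,0,0,0,40],[0,0,-9,0,0,0,40]]

```text
t: 17.17
ee_pos: [0.566, -0.2981, 0.014]
eef_rot: [0.673, 0.739, 0.0, 0.001]
force: [0.5, 0.1, -2.1]
width: 0.638
grip_force: 65.1
```

carry_out:
  increments:
    - [[0,0,-2,0,0,0,40],[0,0,-2,0,0,0,66],[0,0,-2,0,0,0,66],[0,0,-2,0,0,0,66],[0,0,30,0,0,0,66],[0,0,70,0,0,0,66],[0,0,120,0,0,0,66]]

```text
t: 17.75
ee_pos: [0.5642, -0.2975, 0.1243]
eef_rot: [0.673, 0.739, -0.0, -0.001]
force: [1.2, -0.5, 0.4]
width: 0.775
grip_force: 0.0
```

```bash
python3 - <<'E'
from h import *
show([("steel",.015,.035,40)])
c=cap("side");show([("brass",.02,.04,40)],c)
E
```

```text
steel [293. 160.] 696.5 -6.9 20.3 221.3 71.5 -86.2
steel [416. 149.] 708.3 -292.5 14.2 30.7 20.6 -1.8
steel [210. 172.] 657.1 192.0 24.3 89.7 30.8 -57.1
steel [242. 216.] 550.5 114.9 25.0 58.9 44.5 12.6
steel [270. 221.] 540.5 49.9 25.1 58.6 32.0 9.4
steel [336. 227.] 525.1 -100.8 25.4 58.0 31.8 5.2
steel [273. 265.] 438.8 44.8 25.1 57.6 44.1 -4.6
brass [344. 186.] 749.7 238.6 23.7 137.4 28.9 33.3
brass [366. 290.] 703.4 -248.1 30.4 34.4 12.5 76.9
brass [390. 294.] 747.0 -270.4 30.9 28.2 15.4 69.5
brass [305. 312.] 565.4 -304.5 30.3 59.7 43.7 6.5
```

One narrow block was knocked and is now at (525,-101). I'll pick it next.

carry_out:
  increments:
    - [[-39,196,0,0,0,-1.574,65],[-39,196,0,0,0,-1.574,65],[-39,196,0,0,0,-1.574,65],[-39,196,0,0,0,-1.574,65],[-39,196,0,0,0,-1.574,65],[-39,196,0,0,0,-1.574,65],[-39,196,0,0,0,-1.574,65],[-39,196,0,0,0,-1.574,65],[-39,196,-30,0,0,-1.574,65],[-39,196,-30,0,0,-1.574,65]]

```text
t: 18.68
ee_pos: [0.5242, -0.1017, 0.0903]
eef_rot: [0.979, 0.202, -0.001, -0.0]
force: [-1.4, -0.9, -1.5]
width: 0.761
grip_force: 0.0
```

carry_out:
  increments:
    - [[1,1,0,0,0,-0.32,65],[1,1,-10,0,0,-0.32,65],[1,1,-30,0,0,-0.32,65],[1,1,-65,0,0,-0.32,65],[1,1,-85,0,0,-0.32,65],[1,1,-85,0,0,-0.32,65],[1,1,-85,0,0,-0.32,15],[1,1,-85,0,0,-0.32,15],[1,1,-85,0,0,-0.32,15],[1,1,-85,0,0,-0.32,15]]

```text
t: 19.52
ee_pos: [0.5284, -0.1011, 0.0106]
eef_rot: [0.999, 0.047, 0.002, 0.001]
force: [-1.2, 0.2, 7.3]
width: 0.337
grip_force: 60.5
```

carry_out:
  increments:
    - [[0,0,40,0,0,0,15],[0,-10,80,0,0,0,15],[-36,-204,90,0,0,0.01,15],[-36,-204,90,0,0,0.01,15],[-36,-204,90,0,0,0.01,15],[-36,-204,90,0,0,0.01,15],[-36,-204,90,0,0,0.01,15],[-36,-204,60,0,0,0.01,15],[-36,-204,25,0,0,0.01,15],[-36,-204,12,0,0,0.01,15]]

```text
t: 20.35
ee_pos: [0.4885, -0.3045, 0.0172]
eef_rot: [0.999, 0.051, -0.002, -0.001]
force: [-0.9, 1.2, -5.2]
width: 0.335
grip_force: 61.4
```

carry_out:
  increments:
    - [[0,0,-4,0,0,0,15],[0,0,-7,0,0,0,15],[0,0,-8,0,0,0,15],[0,0,-8,0,0,0,15]]

```text
t: 20.68
ee_pos: [0.4912, -0.3051, 0.0155]
eef_rot: [0.999, 0.052, 0.0, 0.001]
force: [-8.1, 2.7, 15.6]
width: 0.335
grip_force: 64.3
```

carry_out:
  increments:
    - [[0,0,0,0,0,0,46],[0,0,0,0,0,0,46],[0,0,0,0,0,0,46],[0,0,40,0,0,0,46],[0,0,80,0,0,0,46],[0,20,100,0,0,0,46]]

```text
t: 21.18
ee_pos: [0.4918, -0.2889, 0.1172]
eef_rot: [0.999, 0.05, 0.002, 0.002]
force: [-0.3, -0.6, 0.1]
width: 0.535
grip_force: 0.0
```

carry_out:
  increments:
    - [[49,335,-10,0,0,0.06,65],[49,335,-10,0,0,0.06,65],[49,335,-10,0,0,0.06,65],[49,335,-10,0,0,0.06,65],[49,335,-10,0,0,0.06,65],[49,335,-10,0,0,0.06,65],[49,335,-10,0,0,0.06,65],[49,335,-10,0,0,0.06,65],[49,335,-10,0,0,0.06,65],[49,335,-10,0,0,0.06,65]]

```text
t: 22.02
ee_pos: [0.5399, 0.0544, 0.103]
eef_rot: [0.996, 0.085, 0.0, -0.001]
force: [0.7, -0.6, -0.8]
width: 0.761
grip_force: 0.0
```

```bash
python3 - <<'E'
from h import *
c=show([("steel",.02,.035,40),("brass",.02,.035,40)])
cv2.imwrite("pics/t2.png",c["frame"])
E
```

```text
steel [307. 159.] 686.0 -36.4 20.2 163.4 45.4 -85.6
steel [254. 157.] 689.1 87.1 31.5 30.1 16.2 89.4
steel [210. 171.] 657.0 191.8 24.5 89.8 28.2 -58.6
steel [426. 242.] 488.1 -304.3 30.1 57.8 31.0 5.9
brass [422. 208.] 565.8 -297.6 30.1 57.8 33.6 5.8
```

carry_out:
  increments:
    - [[0,0,0,0,0,0,46],[0,0,0,0,0,0,46],[0,0,-35,0,0,0,46],[0,0,-70,0,0,0,46],[0,0,-94,0,0,0,46],[0,0,-94,0,0,0,46],[0,0,-94,0,0,0,15],[0,0,-94,0,0,0,15],[0,0,-94,0,0,0,15],[0,0,-94,0,0,0,15]]

```text
t: 22.9
ee_pos: [0.5406, 0.0499, 0.0098]
eef_rot: [0.997, 0.082, 0.001, 0.0]
force: [0.7, -1.0, -3.1]
width: 0.335
grip_force: 62.0
```

carry_out:
  increments:
    - [[0,0,40,0,0,0,15],[0,0,80,0,0,0,15],[-118,-362,95,0,0,-0.065,15],[-118,-362,95,0,0,-0.065,15],[-118,-362,95,0,0,-0.065,15],[-118,-362,95,0,0,-0.065,15],[-118,-362,95,0,0,-0.065,15],[-118,-362,95,0,0,-0.065,15],[-118,-362,95,0,0,-0.065,15],[-118,-362,95,0,0,-0.065,15]]

```text
t: 23.73
ee_pos: [0.4358, -0.2685, 0.1027]
eef_rot: [0.999, 0.049, 0.001, 0.001]
force: [1.4, 0.2, -3.2]
width: 0.334
grip_force: 62.0
```

carry_out:
  increments:
    - [[-13,-43,0,0,0,0,15],[-13,-43,0,0,0,0,15],[-13,-43,-35,0,0,0,15],[-13,-43,-65,0,0,0,15],[-13,-43,-80,0,0,0,15],[-13,-43,-87,0,0,0,15],[-13,-43,-89,0,0,0,15],[-13,-43,-89,0,0,0,15]]

```text
t: 24.4
ee_pos: [0.4241, -0.3094, 0.0141]
eef_rot: [0.999, 0.05, 0.0, 0.0]
force: [-0.3, 0.5, -1.8]
width: 0.335
grip_force: 63.2
```

carry_out:
  increments:
    - [[0,0,-2,0,0,0,15],[0,0,-2,0,0,0,46],[0,0,-2,0,0,0,46],[0,0,-2,0,0,0,46],[0,0,35,0,0,0,46],[0,0,75,0,0,0,46],[0,20,105,0,0,0,46]]

```text
t: 24.98
ee_pos: [0.4237, -0.2928, 0.1207]
eef_rot: [0.999, 0.047, 0.001, 0.001]
force: [0.9, -1.1, 0.9]
width: 0.538
grip_force: 0.0
```

carry_out:
  increments:
    - [[15,334,-15,0,0,-0.18,72],[15,334,-15,0,0,-0.18,72],[15,334,-15,0,0,-0.18,72],[15,334,-15,0,0,-0.18,72],[15,334,-15,0,0,-0.18,72],[15,334,-15,0,0,-0.18,72],[15,334,-15,0,0,-0.18,72],[15,334,-15,0,0,-0.18,72],[15,334,-15,0,0,-0.18,72],[15,334,-15,0,0,-0.18,72]]

```text
t: 25.82
ee_pos: [0.4388, 0.0473, 0.1031]
eef_rot: [0.999, -0.038, 0.001, -0.0]
force: [-0.3, -0.2, -0.8]
width: 0.842
grip_force: 0.0
```

```bash
python3 - <<'E'
from h import *
c=show([("steel",.02,.035,40)])
c=show([("steel",.02,.035,40)],cap("side"))
E
```

```text
steel [294. 160.] 684.2 -8.0 21.0 220.6 45.3 -86.3
steel [211. 171.] 656.5 191.7 24.6 89.5 28.3 -58.2
steel [242. 216.] 550.7 115.1 25.3 58.3 44.0 12.6
steel [427. 256.] 456.4 -306.0 30.3 121.5 32.5 3.9
steel [316. 196.] 655.5 186.7 25.5 95.1 32.4 -56.8
steel [282. 210.] 550.7 107.9 26.2 58.7 55.7 12.9
steel [336. 234.] 683.2 -4.5 20.5 229.2 44.8 -85.8
steel [241. 229.] 437.7 37.4 24.2 56.6 41.6 -5.9
steel [250. 318.] 456.4 -311.8 30.4 121.4 44.4 4.1
```

carry_out:
  increments:
    - [[0,-2,-35,0,0,0,72],[0,-2,-70,0,0,0,72],[0,-2,-94,0,0,0,72],[0,-2,-95,0,0,0,72],[0,-2,-95,0,0,0,25],[0,-2,-95,0,0,0,25],[0,-2,-95,0,0,0,25],[0,-2,-95,0,0,0,25]]
  force: 70

```text
t: 26.58
ee_pos: [0.4402, 0.0422, 0.0097]
eef_rot: [0.999, -0.041, 0.002, 0.0]
force: [-1.6, -1.0, 5.3]
width: 0.469
grip_force: 71.5
```

carry_out:
  increments:
    - [[0,0,40,0,0,0,25],[0,0,80,0,0,0,25],[13,275,95,0,0,0.073,25],[13,275,95,0,0,0.073,25],[13,275,95,0,0,0.073,25],[13,275,95,0,0,0.073,25],[13,275,95,0,0,0.073,25],[13,275,95,0,0,0.073,25],[13,275,95,0,0,0.073,25],[13,275,95,0,0,0.073,25]]

```text
t: 27.42
ee_pos: [0.4503, 0.3242, 0.1047]
eef_rot: [1.0, -0.001, 0.001, -0.003]
force: [-0.9, -0.7, -4.4]
width: 0.468
grip_force: 75.0
```

carry_out:
  increments:
    - [[0,0,-35,0,0,0,25],[0,0,-65,0,0,0,25],[0,0,-82,0,0,0,25],[0,0,-88,0,0,0,25],[0,0,-90,0,0,0,25],[0,0,-90,0,0,0,25]]

```text
t: 27.92
ee_pos: [0.452, 0.317, 0.0148]
eef_rot: [1.0, -0.004, 0.001, 0.001]
force: [-2.9, -2.0, 1.7]
width: 0.471
grip_force: 75.7
```

carry_out:
  increments:
    - [[0,0,-1,0,0,0,58],[0,0,-1,0,0,0,58],[0,0,-1,0,0,0,58],[0,0,35,0,0,0,58],[0,0,75,0,0,0,58],[0,0,95,0,0,0,58]]

```text
t: 28.42
ee_pos: [0.4527, 0.3187, 0.112]
eef_rot: [1.0, -0.004, 0.002, -0.001]
force: [1.4, 1.6, 1.2]
width: 0.677
grip_force: 0.0
```

carry_out:
  increments:
    - [[98,-202,-5,0,0,0.23,72],[98,-202,-5,0,0,0.23,72],[98,-202,-5,0,0,0.23,72],[98,-202,-5,0,0,0.23,72],[98,-202,-5,0,0,0.23,72],[98,-202,-5,0,0,0.23,72],[98,-202,-5,0,0,0.23,72],[98,-202,-5,0,0,0.23,72]]

```text
t: 29.08
ee_pos: [0.5502, 0.1139, 0.1028]
eef_rot: [0.994, 0.109, 0.0, 0.0]
force: [0.1, 0.2, 0.4]
width: 0.844
grip_force: 0.0
```

carry_out:
  increments:
    - [[0,1,-35,0,0,0,72],[0,1,-70,0,0,0,72],[0,1,-94,0,0,0,72],[0,1,-94,0,0,0,72],[0,1,-94,0,0,0,25],[0,1,-94,0,0,0,25],[0,1,-94,0,0,0,25],[0,1,-94,0,0,0,25]]

```text
t: 29.75
ee_pos: [0.5511, 0.1171, 0.0113]
eef_rot: [0.994, 0.111, 0.002, 0.0]
force: [-0.8, -0.5, 5.3]
width: 0.471
grip_force: 71.5
```

Next to the blue tray at (565,316).

carry_out:
  increments:
    - [[0,0,40,0,0,0,25],[0,0,80,0,0,0,25],[14,199,95,0,0,-0.23,25],[14,199,95,0,0,-0.23,25],[14,199,95,0,0,-0.23,25],[14,199,95,0,0,-0.23,25],[14,199,95,0,0,-0.23,25],[14,199,95,0,0,-0.23,25],[14,199,95,0,0,-0.23,25]]

```text
t: 30.5
ee_pos: [0.5622, 0.3193, 0.1049]
eef_rot: [1.0, -0.002, 0.0, -0.001]
force: [-0.7, -1.0, -5.1]
width: 0.474
grip_force: 74.9
```

carry_out:
  increments:
    - [[0,0,-35,0,0,0,25],[0,0,-65,0,0,0,25],[0,0,-82,0,0,0,25],[0,0,-88,0,0,0,25],[0,0,-90,0,0,0,25],[0,0,-90,0,0,0,25]]

```text
t: 31.0
ee_pos: [0.5642, 0.3143, 0.0156]
eef_rot: [1.0, -0.005, 0.0, 0.0]
force: [-2.8, -1.9, 2.9]
width: 0.469
grip_force: 77.9
```

carry_out:
  increments:
    - [[0,0,0,0,0,0,58],[0,0,0,0,0,0,58],[0,0,0,0,0,0,58],[0,0,35,0,0,0,58],[0,0,75,0,0,0,58],[0,0,115,0,0,0,58],[-60,-80,190,0,0,0,58],[-120,-150,190,0,0,0,58],[-120,-150,190,0,0,0,58],[-120,-150,190,0,0,0,58]]

```text
t: 31.83
ee_pos: [0.4675, 0.1952, 0.1919]
eef_rot: [1.0, -0.004, 0.001, -0.0]
force: [-0.1, -1.3, 1.3]
width: 0.678
grip_force: 0.0
```

```bash
python3 - <<'E'
from h import *
c=show([("steel",.02,.038,40),("brass",.02,.038,40)]);cv2.imwrite("pics/t3.png",c["frame"])
print("side");c=show([("steel",.02,.038,40)],cap("side"));cv2.imwrite("pics/s4.png",c["frame"])
E
```

```text
steel [293. 160.] 684.0 -7.6 20.9 219.9 45.8 -86.1
steel [211. 171.] 656.3 191.4 24.6 89.8 28.4 -57.9
steel [427. 256.] 456.4 -306.0 30.2 121.5 32.5 3.9
brass [422. 208.] 565.9 -297.6 29.9 57.8 33.7 5.3
side
steel [245. 180.] 449.2 307.6 30.1 68.2 53.0 88.7
steel [281. 178.] 560.7 302.9 30.3 66.1 56.2 84.9
steel [316. 196.] 656.5 187.3 25.4 95.1 32.5 -60.3
steel [336. 234.] 682.9 -5.6 20.9 232.0 47.0 -87.0
steel [250. 318.] 456.6 -312.1 30.4 121.7 44.8 4.2
```

View pics/t3.png

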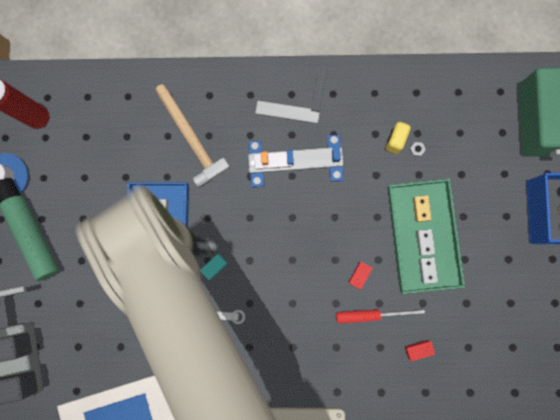

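View pics/s4.png

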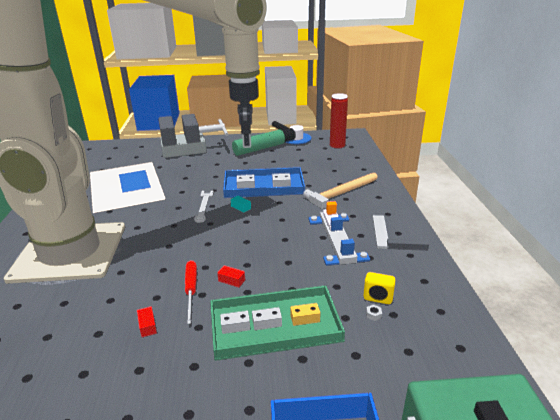

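The top view shows the brass at (422,208) and the two narrow steels at (427,242) and (429,270), all in the green tray. The jaw (290,158) is wide open from the anvil (336,155). The side view shows the two wide steels at (245,181) and (281,180) in the blue tray, lying flat, and nothing else has been moved.

```bash
python3 -c "
from station import ctrl
print(ctrl.hand_in())"
```

```text
the job is handed in; nothing more can be done
None
```

The job is done and handed in: I checked the brass pattern in the caliper at about 8 N and left the jaw about 88 mm open. The pattern and both narrow steel blocks are in the green tray and both wide steel blocks are in the blue tray, all flat on the floor; it took about 32 s on the robot's clock.

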